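# Fit the tube rotor on the mixer's drive studs

### The job

Fit the loose tube rotor onto the mixer: pick it up by its bar handle, bring its centre bore over the central spigot of the drive head until it rests on the five studs, then, pressing only lightly, turn it until its five holes find the studs and slide it down fully home, flat on the drive head. Never force it while the holes and studs do not match. Let go of it at the end, and leave the vial, the small white bottle and the timer where they stand.

Things in the scene. Friction and masses are not known exactly. Their poses are not given: they have to be found in the camera images.
- rotor: loose tube rotor, about 0.25 kg: grey round plate 108 mm across, 8 mm thick, flat on the bench; origin at the centre of its underside, z up. A hub 30 mm across stands on it up to 38 mm, then a black bar handle, 46 mm long along x, 22 mm wide along y, from 38 to 68 mm. The centre bore, 18 mm across, goes 34 mm up from the underside. Ten wells near the rim play no part in the fitting
- rotor_handle (a point): centre of the rotor's black bar handle, 53 mm above the rotor's underside and 15 mm below the handle's top; axes as the rotor's (grip across the 22 mm width, along y)
- rotor_hole (a point): centre, on the underside, of one of the rotor's five equal through holes, 10 mm across, 72 degrees apart on a circle of 28 mm radius; this one lies on the rotor's +x axis. So the rotor fits the studs in five angles
- mixer: the mixer, a fixed white box 130 x 130 mm, top 48 mm above the bench, dial and switch on its front (-x); origin at the centre of its underside, z up. On it lies the drive head, 88 mm across, braked against turning (1 N m) and sprung: it sinks only beyond a 5 N push, then 1 mm per 3 N, 6 mm in all. Never push the rotor on it with over 50 N, side loads on the studs included; 6 to 12 N suffice
- mixer_seat (a point): centre of the drive head's flat upper face (the seat, 58 mm above the bench), on the spigot's axis; axes as the box's. Five equal studs rise from the seat, 7 mm thick, 12 mm tall, with flat ends, 72 degrees apart on a circle of 28 mm radius. Their angle is arbitrary, is NOT measured and cannot be told from the box's yaw: see it or find it by feel
- spigot_tip (a point): top of the central spigot on the drive head: 16 mm thick, 24 mm tall above the seat, tapered over its last 6 mm. A rotor on the spigot that rests on the stud ends has its underside 12 mm above the seat; it drops where, within about 0.05 rad, holes meet studs. Any turn of 72 degrees passes one such angle
- vial_1_mid (a point): centre of a glass vial with a screw cap, 22 mm across and 46 mm tall, standing; a bystander, to be left alone
- wash_bottle_1_mid (a point): centre of a small white bottle, 42 mm across and 92 mm tall, standing; a bystander, to be left alone
- timer_mid (a point): centre of a white lab timer 62 x 66 x 19 mm lying on the bench; a bystander, to be left alone
There are look-alikes about, which are no part of the job. Leave any yellow look-alike of the mixer alone.

How it is judged:
On the way, in this order (a step that is already met when the one before it is completed fails the run):
1. the rotor is lifted off the bench (height (world z) of rotor above 0.03 m), for 0.2 s.
2. the rotor's bore is on the spigot (horizontal distance between rotor and mixer_seat below 0.004 m and z of rotor in the frame of mixer_seat below 0.018 m), for 0.1 s.
At the end, for the whole second after the job is handed in: the rotor lies fully home on the drive head: its underside within 2.5 mm of the seat, its centre within 3 mm of the spigot's axis, level within 0.05 rad, at rest and let go (horizontal distance between rotor and mixer_seat below 0.003 m and z of rotor in the frame of mixer_seat below 0.0025 m and angle between rotor's own z axis and vertical below 0.05 rad and linear speed of rotor below 0.01 m/s and contact force between the fingers and rotor below 0.1 N); the robot touches nothing.
It fails at once if the rotor is pushed against the mixer with more than 50 N (contact force between rotor and mixer above 50 N).
It fails at once if the vial is moved by more than 20 mm (distance of vial_1_mid from where it was at the start of the episode above 0.02 m).
It fails at once if the small white bottle is moved by more than 20 mm (distance of wash_bottle_1_mid from where it was at the start of the episode above 0.02 m).
It fails at once if the timer is moved by more than 20 mm (distance of timer_mid from where it was at the start of the episode above 0.02 m).
It also fails if it takes over 64 s, if anything falls off the work surface, if the arm or the gripper's body presses on something with over 40 N, if the wrist force passes 120 N, or if a joint passes its speed limit or range.

### The arm

A 6-joint arm with a two-finger parallel gripper is mounted at the origin on a cart in front of the work surface, level with it; the furniture and walls round the work are solid. World frame = base frame: x ahead of the robot, y to its left, z up, the work surface at z = 0. Lengths are in m, angles in rad, forces in N, time in s.
With the tool pointing down it reaches from about 0.4 to 0.825 m from the base axis. Payload 7 kg.
Tool frame: the origin (TCP) lies at the very end of the fingers, on their centre line; the grasp point (between the pads) lies 19 mm behind it; z points along the fingers, y is the direction in which the jaws open and shut (so a half turn about z gives the same grasp; the last joint's range is limited). The gripper opens to 88 mm and grips with 3 to 60 N. Pads are 19 mm wide; open, the fingers measure 130 mm over their backs; the gripper's body (78 mm by 193 mm) begins 47 mm behind the grasp point.
Start: joints at [1.532, 0.359, 0.012, 0, -1.224, -0.288], TCP at [0.217, 0.639, 0.227] pointing down, gripper open.
Joint ranges: [-3.07, 3.07], [-1.43, 2.12], [-1.02, 1.25], [-3.03, 1.67], [-3.05, -0], [-3.03, 3.03]. Speed limits (rad/s): [2.39, 2.39, 3.01, 3.14, 3.14, 3.14].

### API

Orientations are given as [roll, pitch, yaw] about the fixed x, y, z axes, in that order (R = Rz(yaw) Ry(pitch) Rx(roll)).
In Python, from station import arm gives the robot as it stands.
- The arm moves only by the shell command python3 -m inch 'ROWS' [FORCE]. ROWS is text: rows parted by semicolons, each of 7 numbers parted by spaces: the closure, from 0 (fully open) to 1 (shut), then the shift along the tool's x, y, z each as a share of 300 mm, from -1 to 1, then the turn, a rotation vector about the tool's x, y, z each as a share of 60 degrees, from -1 to 1. In form: grip tx ty tz rx ry rz; .... A call has 1 to 12 rows; each row is the pose to reach, as a shift and turn from the pose commanded when the call began, along the tool's axes at that moment; what a row does not reach only later rows make up. A row lasts 1/10 s, in which the tool goes at most 50 mm and 8.59 degrees, less where a joint would pass 70% of its speed; a pose out of reach is approached as far as the arm can. A call with a number of a shift or a turn outside -1 to 1 is refused whole. A call with a gripper value outside its range is refused whole. The fingers move at their own pace and stop on an object; FORCE is the grip in N (left out, the last holds). Time passes only in rows, so rows that repeat a pose let the fingers close. It gives the time, the measured TCP pose, the force and the opening at its end, in the units of the state.
- arm.get_state(): the state, without advancing time (a new reading comes with each control period).
- arm.grab_frame(name): name is "side" or "top"; returns a dict with "img" (480x640x3 uint8, red, green, blue), "range_z" (480x640 float32, m along the optical axis (not along the pixel's ray), 0 where there is no reading), "fx", "fy", "cx", "cy" (pixels), "extrinsics" (4x4, takes a point from world to camera coordinates). Camera axes: x right, y up, looking along -z (the intrinsics and any distortion apply to the point x, -y, -z); pixel columns grow to the right and rows downward; lengths in m; the calibration is good to about 2 mm. A picture is of the moment at which its call begins.
- arm.job_done(): hands the job in, once; it reports no verdict.
The state is a dict: "t": time; "q": joint angles; "qd": joint speeds; "joint_efforts": joint torques, N m; "eef_pos": TCP position; "ee_rot": TCP orientation; "force": force on the tool from outside, world axes, zero at the start; "moment": the same for the moment, N m; "width": finger opening in m.
Only numpy, scipy, OpenCV 4.12 (cv2) and the standard library are available. Lean on these libraries where they do the work, as an engineer would, in place of code of your own. Each camera call takes 0.05 s, during which the arm holds its last target.

## Working session

There is one attempt and no reset: what is moved stays moved. The work goes in short steps, Python scripts to look and compute and a shell command to move; the robot and the scene stay as the last step left them, time stands still between calls to the robot, and variables do not carry over. Pictures are saved under pics/ and viewed, and the job is handed in when it is done.

```bash
ls; mkdir -p pics; cat > h.py <<'E'
import numpy as np, cv2
from station import arm
def grab(n,fn=None):
    f=arm.grab_frame(n); np.savez('last_%s.npz'%n,**f)
    if fn: cv2.imwrite('pics/'+fn,f['img'][:,:,::-1])
    return f
def load(n):
    return dict(np.load('last_%s.npz'%n))
def ray(f,u,v):
    d=np.array([(u-f['cx'])/f['fx'],-(v-f['cy'])/f['fy'],-1.0])
    E=f['extrinsics'];R=E[:3,:3];c=-R.T@E[:3,3]
    return c,R.T@d
def onz(f,u,v,z):
    c,d=ray(f,u,v); return c+d*(z-c[2])/d[2]
def atd(f,u,v):
    c,d=ray(f,u,v); return c+d*f['range_z'][int(v),int(u)]
def proj(f,p):
    q=f['extrinsics'][:3,:3]@np.array(p)+f['extrinsics'][:3,3]
    return f['cx']+f['fx']*q[0]/-q[2], f['cy']-f['fy']*q[1]/-q[2]
E
python3 - <<'E'
from h import *
for n in('side','top'):
    f=grab(n,n+'0.png'); E=f['extrinsics']; print(n,f['fx'],f['cx'],f['cy'],-E[:3,:3].T@E[:3,3], E[2,:3], [k for k in f])
s=arm.get_state();print(s)
E
```

```text
pics
side 452.18647224065194 322.01882616924973 233.4079933297265 [0.42606475 0.80130555 0.71257724] [-0.0859626   0.77766105  0.62277903] ['img', 'range_z', 'fx', 'fy', 'cx', 'cy', 'extrinsics']
top 498.93141465522115 325.34204170092363 236.83793664422848 [0.35631071 0.01613984 1.34242799] [-0.13350076 -0.00834848  0.99101355] ['img', 'range_z', 'fx', 'fy', 'cx', 'cy', 'extrinsics']
{'t': 0.1, 'q': array([ 1.53212151e+00,  3.59322265e-01,  1.11630813e-02, -2.87331494e-04,
       -1.22411438e+00, -2.88109741e-01]), 'qd': array([-0.00124836, -0.00161387,  0.00097959,  0.00176368,  0.00232212,
        0.00039867]), 'joint_efforts': array([-1.70620930e-03, -5.84164095e+01,  2.93751669e+01,  7.01549873e+00,
        1.02201567e-02, -5.37070139e-05]), 'eef_pos': array([0.21656136, 0.63885871, 0.22572116]), 'ee_rot': array([ 3.14009955e+00, -1.60786132e-04, -3.26882266e-01]), 'force': array([ 0.48151558, -0.72885184,  0.08465549]), 'moment': array([ 0.02343337, -0.05352175, -0.03900853]), 'width': 0.087828949872468}
```

View pics/side0.png

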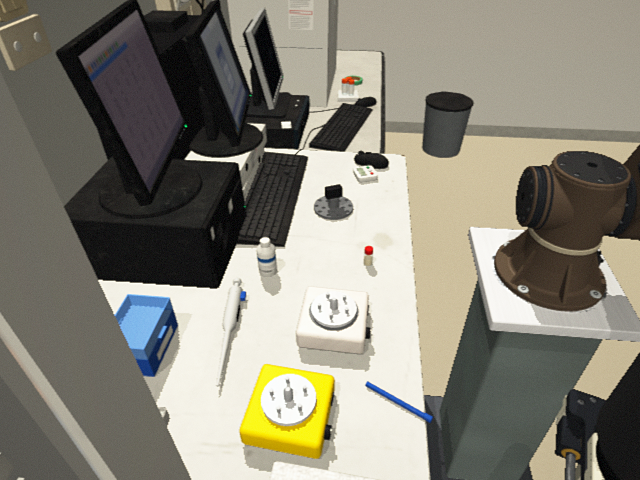

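View pics/top0.png

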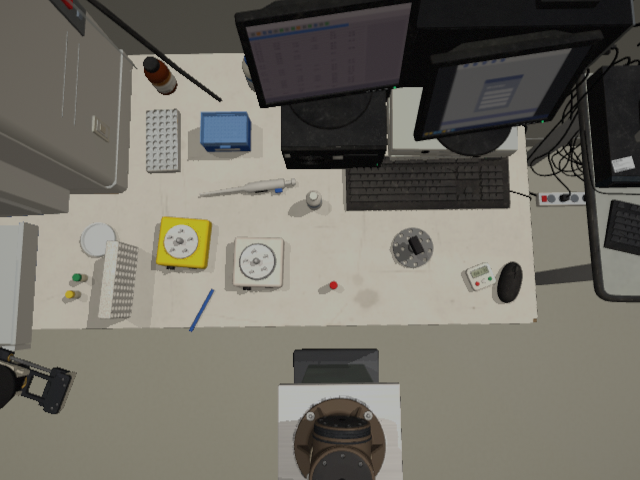

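Both views show the rotor (side ~(333,205), top ~(413,247)) and the white mixer (side ~(333,310), top ~(258,262)). The yellow decoy is at top (183,242). The vial is at top (333,285), the bottle at (314,200) and the timer at (481,277). I'll zoom in next.

```bash
python3 - <<'E'
from h import *
t=load('top');s=load('side')
def crop(f,u,v,r,k): 
    i=f['img'][v-r:v+r,u-r:u+r,::-1]; return cv2.resize(i,(400,300) if 0 else (k,k),interpolation=cv2.INTER_CUBIC)
a=np.hstack([crop(t,413,247,28,400),crop(t,258,263,32,400)]);
cv2.imwrite('pics/ct.png',a)
a=np.hstack([crop(s,333,203,26,400),crop(s,333,315,40,400)]);
cv2.imwrite('pics/cs.png',a)
E
```

```text
(no output)
```

View pics/ct.png

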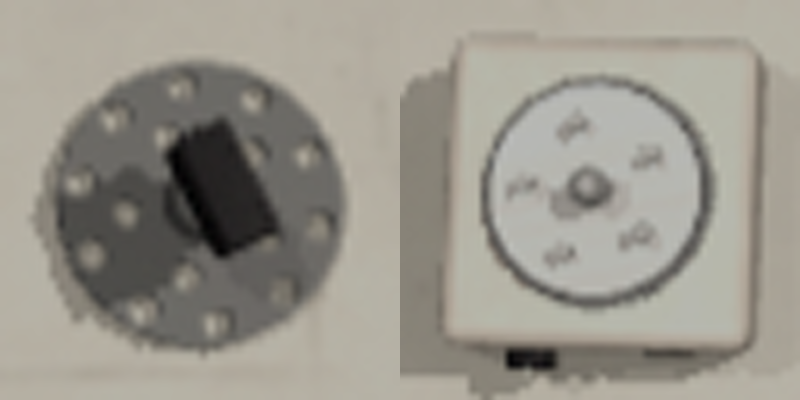

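View pics/cs.png

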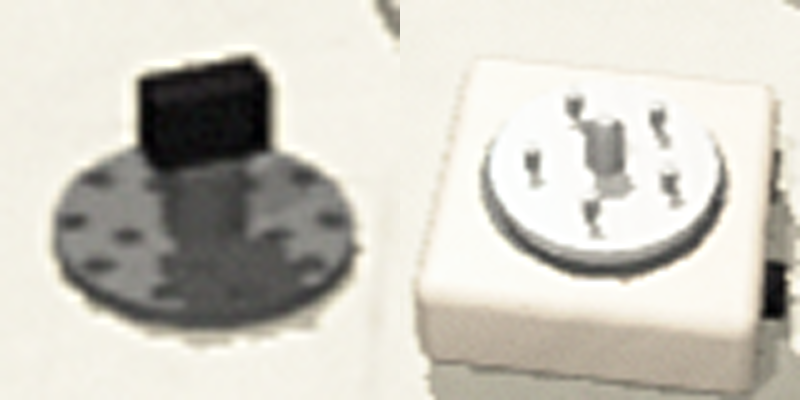

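The crops show the handle tilted in the rotor, and five studs visible in both views. I'll measure them.

```bash
cat > m.py <<'E'
from h import *
t=load('top');s=load('side')
def cont(mask,u,v,mn=100):
    cs,_=cv2.findContours(mask.astype(np.uint8),cv2.RETR_EXTERNAL,cv2.CHAIN_APPROX_NONE)
    cs=[c for c in cs if cv2.contourArea(c)>mn and cv2.pointPolygonTest(c,(float(u),float(v)),True)>-3]
    return max(cs,key=cv2.contourArea)
def circ(P):
    A=np.c_[2*P[:,:2],np.ones(len(P))];b=(P[:,:2]**2).sum(1);w=np.ones(len(P),bool)
    for _ in range(6):
        x=np.linalg.lstsq(A[w],b[w],rcond=None)[0];r=np.sqrt(x[2]+x[0]**2+x[1]**2)
        e=np.hypot(*(P[:,:2]-x[:2]).T)-r; w=abs(e)<max(0.0015,1.5*np.median(abs(e)))
    return x[:2],r,w.mean(),e[w].std()
E
python3 - <<'E'
from m import *
for f,n,r,m in((t,'top',(413,247),(258,263)),(s,'side',(333,207),(333,310))):
    g=cv2.cvtColor(f['img'],cv2.COLOR_RGB2GRAY)
    print(n,'bench depth z check', atd(f,r[0]+(40 if n=='top' else 40),r[1]), 'box top',atd(f,m[0]+20,m[1]-18 if n=='top' else m[1]+5))
    for th in (120,135,150):
        try:
            c=cont((g<th),*r)[:,0,:]
            P=np.array([onz(f,u,v,.008) for u,v in c]); print(' plate',th,circ(P),len(c))
        except Exception as e: print(e)
    for th in (35,45,55):
        try:
            hu,hv=(416,244) if n=='top' else (333,192)
            c=cont(g<th,hu,hv,60)
            if n=='top':
              P=np.array([onz(f,u,v,.068) for u,v in c[:,0,:]])[:,:2]
              rc=cv2.minAreaRect((P*1000).astype(np.float32)); print(' handle',th,rc)
            else: print(' handle',cv2.boundingRect(c))
        except Exception as e: print('h',e)
    # local depth map around plate: heights
    for zlo,zhi,(u,v),lab in ((.05,.075,m,'head'),(.045,.08,r,'handle'),(.003,.02,r,'plate')):
        pts=np.array([atd(f,x,y) for y in range(v-35,v+35) for x in range(u-35,u+35)])
        k=pts[(pts[:,2]>zlo)&(pts[:,2]<zhi)]; print(' ',lab,len(k),k.min(0),k.max(0),np.median(k,0),(k.min(0)+k.max(0))/2)
E
```

```text
top bench depth z check [ 0.50481198 -0.31674347  0.00089577] box top [0.51056164 0.15088272 0.04988516]
 plate 120 (array([ 0.50446292, -0.20546504]), np.float64(0.05268009463369653), np.float64(0.8636363636363636), np.float64(0.0007617121894251238)) 110
 plate 135 (array([ 0.50399375, -0.20436257]), np.float64(0.0545577916904456), np.float64(0.6885245901639344), np.float64(0.0009565070171384402)) 122
 plate 150 (array([ 0.50407171, -0.20421374]), np.float64(0.055494912043309114), np.float64(0.6833333333333333), np.float64(0.0009469327002658996)) 120
h max() iterable argument is empty
 handle 45 ((502.12274169921875, -199.35585021972656), (43.681705474853516, 31.26644515991211), 24.502840042114258)
 handle 55 ((501.62921142578125, -199.58631896972656), (44.77260208129883, 33.57492446899414), 24.496389389038086)
  head 1074 [0.40947106 0.14295748 0.05000789] [0.52985528 0.26486369 0.07481176] [0.46863323 0.20252292 0.05686708] [0.46966317 0.20391058 0.06240982]
  handle 177 [ 0.48207722 -0.22368012  0.04542629] [ 0.52994432 -0.18891228  0.07397065] [ 0.50581931 -0.20548624  0.0667806
[... 622 characters left out ...]
(array([ 0.50779319, -0.22205823]), np.float64(0.07766005376577062), np.float64(0.5545454545454546), np.float64(0.004977206375457949)) 110
 handle (326, 185, 16, 14)
 handle (325, 185, 17, 14)
 handle (325, 185, 17, 15)
  head 1366 [0.41522628 0.15162335 0.05000227] [0.53047993 0.26949555 0.074915  ] [0.46841369 0.21702921 0.05802534] [0.47285311 0.21055945 0.06245864]
  handle 196 [ 0.48294853 -0.22016445  0.04516409] [ 0.52832324 -0.18293404  0.07035792] [ 0.5059045  -0.19639094  0.06215471] [ 0.50563589 -0.20154925  0.05776101]
  plate 825 [ 0.41897608 -0.3913128   0.00302122] [ 0.62669086 -0.06519528  0.0199358 ] [ 0.49999711 -0.20206373  0.00743329] [ 0.52283347 -0.22825404  0.01147851]
```

```bash
python3 - <<'E'
from m import *
for f,n,m in((t,'top',(257,261)),(s,'side',(333,309))):
    g=cv2.cvtColor(f['img'],cv2.COLOR_RGB2GRAY).astype(float)
    # radial edges from centre estimate: first strong darkening along ray
    c0=np.array([.469,.206])
    for z,it in ((.058,3),):
      for _ in range(3):
        P=[]
        for a in np.arange(0,2*np.pi,.05):
            rr=np.arange(.036,.052,.0002)
            uv=np.array([proj(f,(c0[0]+r*np.cos(a),c0[1]+r*np.sin(a),z)) for r in rr]).astype(np.float32)
            p=cv2.remap(g.astype(np.float32),uv[:,0],uv[:,1],cv2.INTER_LINEAR).ravel()
            d=np.gradient(cv2.GaussianBlur(p[:,None],(1,9),0).ravel()); k=d.argmin()
            if d[k]<-.8: P.append([c0[0]+rr[k]*np.cos(a),c0[1]+rr[k]*np.sin(a)])
        P=np.array(P); C=circ(P); c0=C[0]
      print(n,len(P),C)
    # rectified view of stud tops at z=.070 , 0.2 mm px*2 -> 0.25mm
    X=np.linspace(.06,-.06,400)
    uv=np.array([[proj(f,(c0[0]+x,c0[1]+y,.064)) for y in X] for x in X]).astype(np.float32)
    im=cv2.remap(f['img'],uv[...,0],uv[...,1],cv2.INTER_CUBIC)[:,:,::-1].copy()
    cv2.imwrite('pics/rect_%s.png'%n,im)
a=cv2.imread('pics/rect_top.png');b=cv2.imread('pics/rect_side.png');cv2.imwrite('pics/rect.png',np.hstack([a,b]))
E
```

```text
top 126 (array([0.46884843, 0.20512023]), np.float64(0.04362499110735969), np.float64(0.9920634920634921), np.float64(0.00048587889286066217))
side 87 (array([0.47047207, 0.20699458]), np.float64(0.045138479371319644), np.float64(0.6781609195402298), np.float64(0.0005197619038665163))
```

View pics/rect.png

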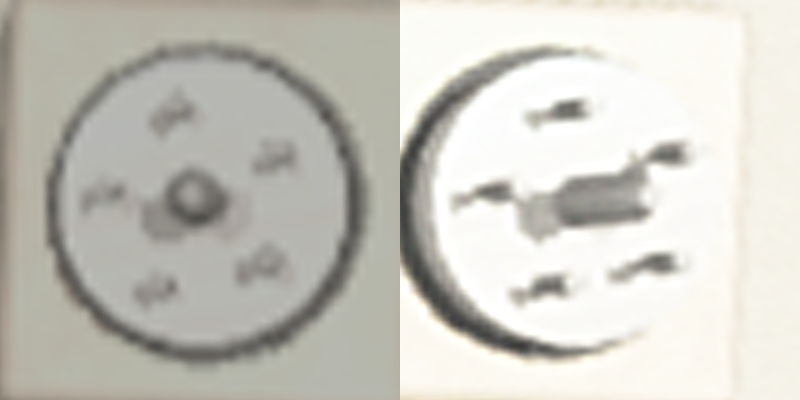

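Stud angle: with +x up and +y left, both views give the same value, about 11.8° mod 72, at a radius of 28 mm. The handle's long axis is at 24.5°, and the holes confirm that this is the rotor's +x end (mod 72). The seat is at about (0.469, 0.205). Next is a helper to work out the moves.

```bash
cat > g.py <<'E'
import sys
from h import *
from scipy.spatial.transform import Rotation as Ro
def plan(p,yaw=None,frac=1):
    s=arm.get_state(); R=Ro.from_euler('xyz',s['ee_rot']); 
    d=R.inv().apply(np.array(p)-s['eef_pos'])/.3
    r=np.zeros(3)
    if yaw is not None: r=(R.inv()*Ro.from_euler('xyz',[np.pi,0,yaw])).as_rotvec()/(np.pi/3)
    print('shift',d.round(4),'turn',r.round(4),'t',s['t'],'pos',s['eef_pos'].round(4),'rot',s['ee_rot'].round(4),'F',s['force'].round(2),'M',s['moment'].round(3),'w',round(s['width'],4))
if __name__=='__main__':
    a=[float(x) for x in sys.argv[1:]]; plan(a[:3],a[3] if len(a)>3 else None)
E
python3 g.py .5045 -.205 .227 .428
```

```text
shift [ 1.8122e+00  2.3557e+00 -5.0000e-04] turn [ 1.400e-03  4.000e-04 -7.209e-01] t 0.1 pos [0.2166 0.6389 0.2257] rot [ 3.1401e+00 -2.0000e-04 -3.2690e-01] F [ 0.48 -0.73  0.08] M [ 0.023 -0.054 -0.039] w 0.0878
```

```bash
python3 -m inch '0 0.68 0.76 0 0 0 0;0 0.68 0.76 0 0 0 0;0 0.68 0.76 0 0 0 0;0 0.68 0.76 0 0 0 0;0 0.68 0.76 0 0 0 0;0 0.68 0.76 0 0 0 0;0 0.68 0.76 0 0 0 0;0 0.68 0.76 0 0 0 0;0 0.68 0.76 0 0 0 0'; python3 g.py .5045 -.205 .227 .428
```

```text
t: 1.0
eef_pos: [0.3367, 0.3584, 0.2266]
ee_rot: [-3.141, 0.0, -0.327]
force: [0.8, 0.4, 0.3]
width: 0.0875
shift [ 1.133   1.5988 -0.0019] turn [-4.00e-04 -1.00e-04 -7.21e-01] t 1.0 pos [0.3367 0.3584 0.2266] rot [-3.1412  0.     -0.327 ] F [0.8  0.38 0.29] M [ 0.026 -0.019 -0.035] w 0.0875
```

```bash
python3 -m inch '0 0.66 0.8 0 0 0 0;0 0.66 0.8 0 0 0 0;0 0.66 0.8 0 0 0 0;0 0.66 0.8 0 0 0 0;0 0.66 0.8 0 0 0 0;0 0.66 0.8 0 0 0 0;0 0.66 0.8 0 0 0 0;0 0.66 0.8 0 0 0 0;0 0.66 0.8 0 0 0 0;0 0.66 0.8 0 0 0 0'; python3 g.py .5045 -.205 .227 .428
```

```text
t: 2.0
eef_pos: [0.4471, 0.0684, 0.2264]
ee_rot: [3.141, 0.0, -0.325]
force: [0.2, -1.0, 0.4]
width: 0.0877
shift [ 0.4721  0.8027 -0.002 ] turn [ 0.00e+00  2.00e-04 -7.19e-01] t 2.0 pos [0.4471 0.0684 0.2264] rot [ 3.1415e+00  2.0000e-04 -3.2490e-01] F [ 0.21 -1.    0.37] M [-0.02  -0.035  0.019] w 0.0877
```

```bash
python3 -m inch '0 0.472 0.803 0 0 0 -0.72;0 0.472 0.803 0 0 0 -0.72;0 0.472 0.803 0 0 0 -0.72;0 0.472 0.803 0 0 0 -0.72;0 0.472 0.803 0 0 0 -0.72;0 0.472 0.803 0 0 0 -0.72;0 0.472 0.803 0 0 0 -0.72;0 0.472 0.803 0 0 0 -0.72;0 0.472 0.803 0 0 0 -0.72;0 0.472 0.803 0 0 0 -0.72;0 0.472 0.803 0 0 0 -0.72'; python3 g.py .5045 -.205 .042 .428
python3 - <<'E'
from h import *
f=grab('side');i=f['img'][120:270,240:440,::-1];cv2.imwrite('pics/pre.png',cv2.resize(i,(800,600),interpolation=cv2.INTER_CUBIC))
E
```

```text
t: 3.1
eef_pos: [0.5042, -0.2053, 0.2268]
ee_rot: [3.141, -0.0, 0.429]
force: [0.1, -1.2, 0.4]
width: 0.0872
shift [ 1.000e-03 -5.000e-04  6.161e-01] turn [ 0.0002 -0.0005  0.0011] t 3.1 pos [ 0.5042 -0.2053  0.2268] rot [ 3.1414e+00 -5.0000e-04  4.2920e-01] F [ 0.07 -1.17  0.36] M [-0.054 -0.006 -0.04 ] w 0.0872
```

View pics/pre.png

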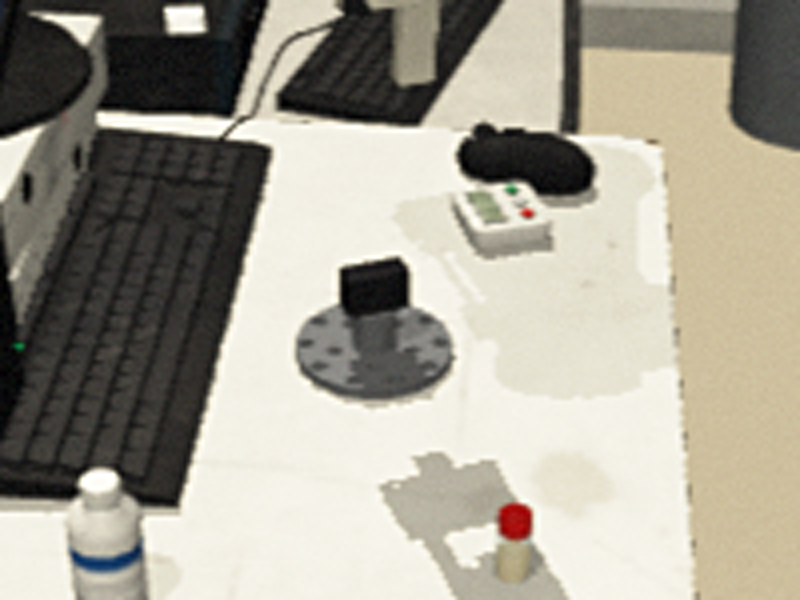

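The gripper is above the rotor, which is unmoved (crop ~(375,330)), and the way down is clear.

```bash
python3 -m inch '0 0 0 0.15 0 0 0;0 0 0 0.3 0 0 0;0 0 0 0.45 0 0 0;0 0 0 0.55 0 0 0;0 0 0 0.616 0 0 0;0 0 0 0.616 0 0 0;0 0 0 0.616 0 0 0'; python3 g.py .5045 -.205 .042 .428
python3 - <<'E'
from h import *
f=grab('side');i=f['img'][150:240,270:390,::-1];cv2.imwrite('pics/pre2.png',cv2.resize(i,(800,600),interpolation=cv2.INTER_CUBIC))
E
```

```text
t: 3.85
eef_pos: [0.5044, -0.2063, 0.0423]
ee_rot: [3.141, 0.0, 0.428]
force: [0.3, 0.0, 0.9]
width: 0.0875
shift [ 0.002  -0.0037  0.0012] turn [0.0003 0.0001 0.0003] t 3.85 pos [ 0.5044 -0.2063  0.0423] rot [3.1413e+00 1.0000e-04 4.2830e-01] F [0.32 0.05 0.93] M [-0.099 -0.031  0.032] w 0.0875
```

View pics/pre2.png

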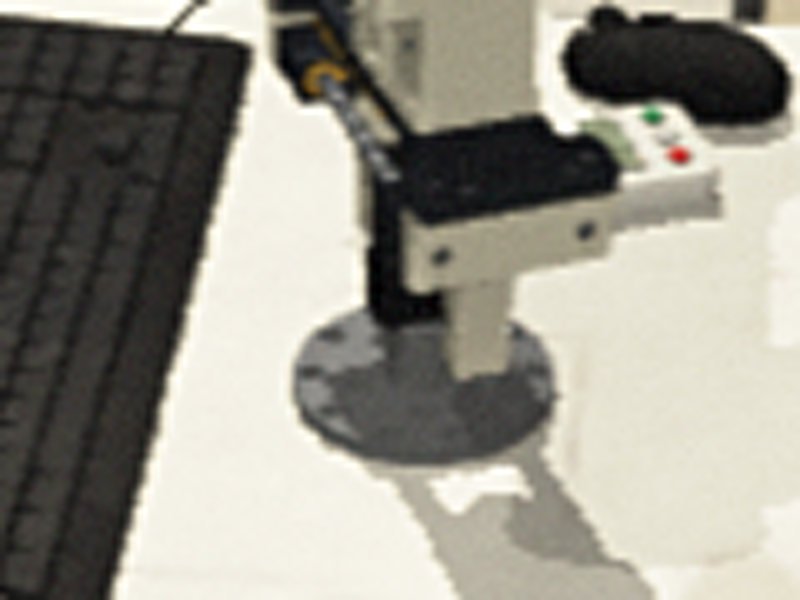

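The near finger at crop ~(480,330) sits where an open finger should for a centred grasp, with the handle between the jaws. Closing now.

```bash
python3 -m inch '1 0 0 0 0 0 0;1 0 0 0 0 0 0;1 0 0 0 0 0 0;1 0 0 0 0 0 0;1 0 0 0 0 0 0;1 0 0 0 0 0 0;1 0 0 0 0 0 0;1 0 0 0 0 0 0;1 0 0 0 0 0 0;1 0 0 0 0 0 0' 35; python3 g.py .5045 -.205 .042 .428
```

```text
t: 4.9
eef_pos: [0.5039, -0.2067, 0.0417]
ee_rot: [-3.142, 0.0, 0.427]
force: [-0.3, -0.5, -0.1]
width: 0.0219
shift [ 0.0041 -0.0042 -0.001 ] turn [-0.      0.0001 -0.0008] t 4.9 pos [ 0.5039 -0.2067  0.0417] rot [-3.1415e+00  1.0000e-04  4.2720e-01] F [-0.35 -0.5  -0.07] M [-0.133 -0.032  0.051] w 0.0219
```

The width is 21.9 mm, so the handle is gripped. Lifting.

```bash
python3 -m inch '1 0 0 -0.05 0 0 0;1 0 0 -0.15 0 0 0;1 0 0 -0.28 0 0 0;1 0 0 -0.4 0 0 0;1 0 0 -0.46 0 0 0;1 0 0 -0.46 0 0 0;1 0 0 -0.46 0 0 0;1 0 0 -0.46 0 0 0;1 0 0 -0.46 0 0 0'; python3 g.py .4688 .2055 .18 .35
python3 - <<'E'
from h import *
f=grab('side');i=f['img'][90:240,230:430,::-1];cv2.imwrite('pics/lift.png',cv2.resize(i,(800,600),interpolation=cv2.INTER_CUBIC))
E
```

```text
t: 5.8
eef_pos: [0.5031, -0.2065, 0.1782]
ee_rot: [-3.14, 0.002, 0.427]
force: [-0.2, -0.4, -2.8]
width: 0.0219
shift [ 0.4647 -1.2973 -0.0053] turn [-0.0014  0.0024  0.0736] t 5.8 pos [ 0.5031 -0.2065  0.1782] rot [-3.1401e+00  2.4000e-03  4.2700e-01] F [-0.18 -0.37 -2.75] M [-0.08  -0.033 -0.014] w 0.0219
```

View pics/lift.png

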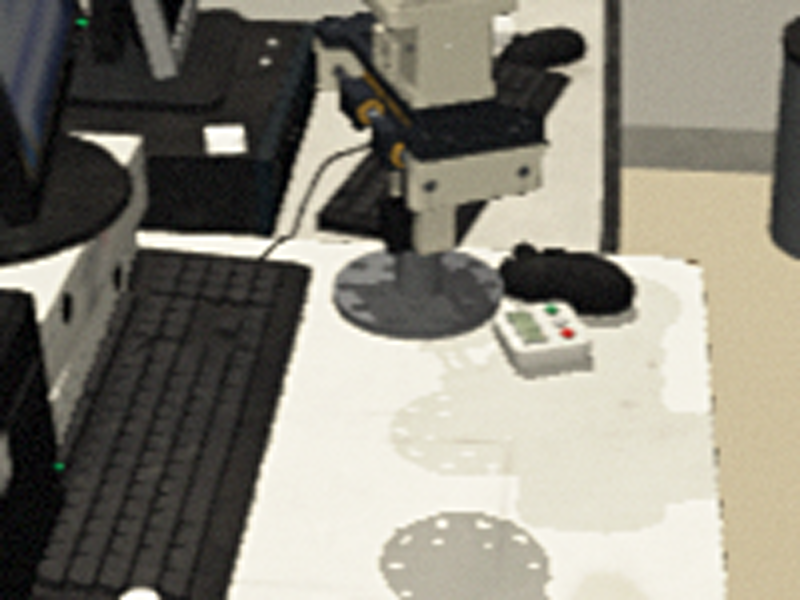

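The rotor is lifted, level and held (crop ~(418,290)), with its shadow on the bench. I'll carry it over at this height.

```bash
python3 -m inch '1 0.06 -0.1 0 0 0 0;1 0.25 -0.65 0 0 0 0;1 0.25 -0.65 0 0 0 0;1 0.25 -0.65 0 0 0 0;1 0.25 -0.65 0 0 0 0;1 0.25 -0.65 0 0 0 0;1 0.25 -0.65 0 0 0 0'; python3 g.py .4688 .2055 .18 .35
```

```text
t: 6.55
eef_pos: [0.4912, 0.0025, 0.1793]
ee_rot: [-3.142, 0.001, 0.429]
force: [-0.4, -0.0, -3.1]
width: 0.0216
shift [ 0.2138 -0.6465 -0.0026] turn [0.     0.0009 0.0755] t 6.55 pos [0.4912 0.0025 0.1793] rot [-3.1416e+00  1.0000e-03  4.2910e-01] F [-0.39 -0.05 -3.1 ] M [-0.143 -0.034 -0.015] w 0.0216
```

```bash
python3 -m inch '1 0.214 -0.646 0 0 0 0.075;1 0.214 -0.646 0 0 0 0.075;1 0.214 -0.646 0 0 0 0.075;1 0.214 -0.646 0 0 0 0.075;1 0.214 -0.646 0 0 0 0.075;1 0.214 -0.646 0 0 0 0.075;1 0.214 -0.646 0 0 0 0.075;1 0.214 -0.646 0 0 0 0.075'; python3 g.py .4688 .2055 .14 .35
python3 - <<'E'
from h import *
f=grab('side');i=f['img'][200:380,220:460,::-1];cv2.imwrite('pics/ov.png',cv2.resize(i,(800,600),interpolation=cv2.INTER_CUBIC))
f=grab('top');i=f['img'][200:320,180:340,::-1];cv2.imwrite('pics/ovt.png',cv2.resize(i,(800,600),interpolation=cv2.INTER_CUBIC))
E
```

```text
t: 7.35
eef_pos: [0.4697, 0.2033, 0.1795]
ee_rot: [3.141, 0.001, 0.347]
force: [0.8, -0.7, -2.7]
width: 0.0218
shift [-0.0003 -0.008   0.1318] turn [ 0.0003  0.0006 -0.0032] t 7.35 pos [0.4697 0.2033 0.1795] rot [3.1413e+00 7.0000e-04 3.4660e-01] F [ 0.76 -0.73 -2.66] M [-0.069 -0.067  0.002] w 0.0218
```

View pics/ov.png

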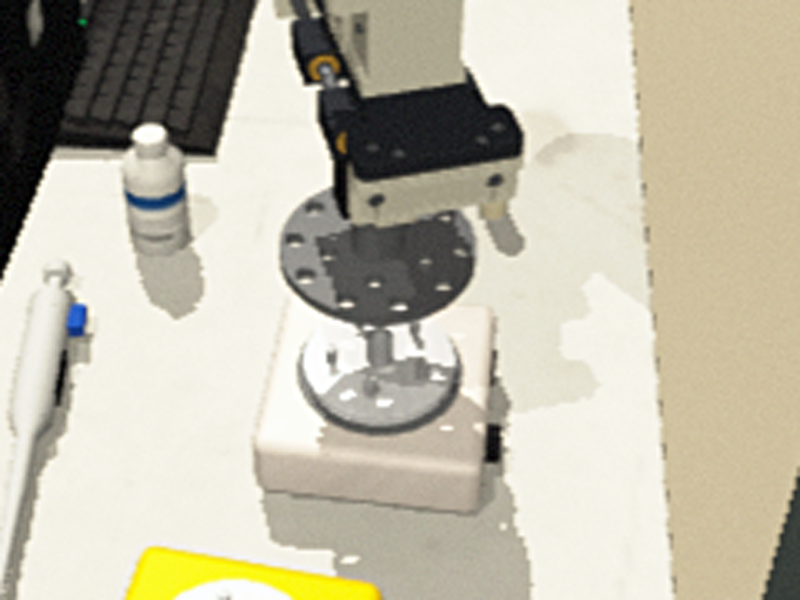

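View pics/ovt.png

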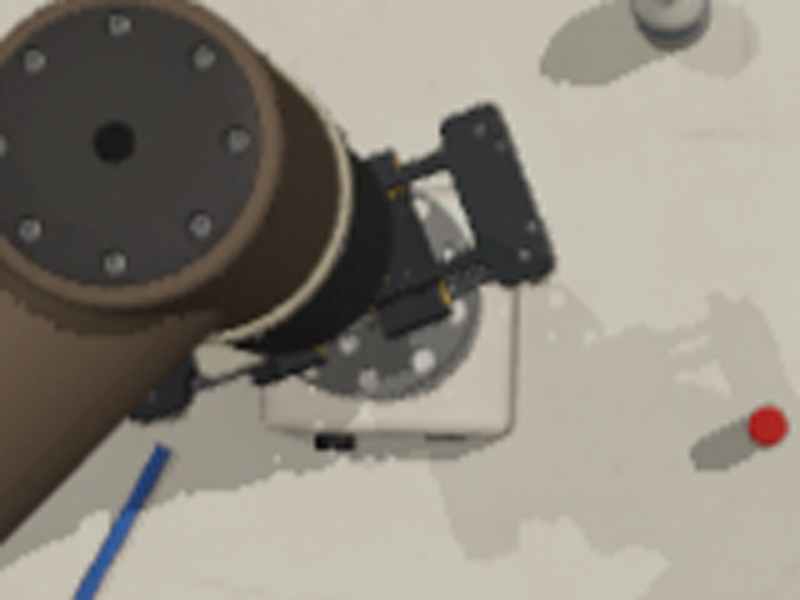

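The rotor is over the head: crop ~(378,255) against the spigot at crop ~(380,350) in the side view. I'll fit both rims in each view to get the relative offset.

```bash
cat > rim.py <<'E'
from m import *
from scipy.optimize import least_squares
def rim(f,c0,r0,zt,zb,sign=1,ang=None,win=.007,th=1.2):
    g=cv2.cvtColor(f['img'],cv2.COLOR_RGB2GRAY).astype(np.float32)
    E=f['extrinsics'];cam=-E[:3,:3].T@E[:3,3]; c=np.array(c0,float)
    for _ in range(4):
        P=[];A=[]
        for a in np.arange(0,2*np.pi,.04):
            z=zt
            o=np.array([np.cos(a),np.sin(a)])
            if o@(cam[:2]-c)>r0: z=zb   # side wall seen -> lower edge is the outline
            rr=np.arange(r0-win,r0+win,.0002)
            uv=np.array([proj(f,(*(c+r*o),z)) for r in rr]).astype(np.float32)
            p=cv2.GaussianBlur(cv2.remap(g,uv[:,0],uv[:,1],cv2.INTER_LINEAR).reshape(-1,1),(1,9),0).ravel()
            d=np.gradient(p)*sign;k=d.argmax()
            if d[k]>th and 2<k<len(rr)-3: P.append(c+rr[k]*o);A.append(a)
        P=np.array(P);A=np.array(A)
        res=least_squares(lambda q:np.hypot(*(P-q).T)-r0,c,loss='cauchy',f_scale=.0007); c=res.x
    e=np.hypot(*(P-c).T)-r0; w=abs(e)<.0015
    return c,w.sum(),len(P),np.degrees(A[w]).astype(int)[::6]
E
python3 - <<'E'
from rim import *
st=arm.get_state();zu=st['eef_pos'][2]-.0417
for f,n in((s,'side'),(t,'top')):
    print(n,'rotor',rim(f,st['eef_pos'][:2],.054,zu+.008,zu))
    for sg in (1,-1): print(n,'head',sg,rim(f,(.469,.205),.044,.058,.050 if n=='side' else .058,sg))
E
```

```text
side rotor (array([0.47248683, 0.20506849]), np.int64(114), 125, array([  0,  13,  27,  41,  55,  68,  82,  98, 112, 126, 139, 153, 167,
       187, 201, 215, 313, 332, 346]))
side head 1 (array([0.46721376, 0.21364069]), np.int64(61), 121, array([ 80, 100, 114, 128, 142, 155, 169, 183, 197, 210, 270]))
side head -1 (array([0.47077322, 0.20753952]), np.int64(87), 122, array([  0,  13,  48,  61,  75,  89, 103, 116, 130, 144, 162, 181, 194,
       249, 355]))
top rotor (array([0.46830459, 0.19927694]), np.int64(54), 92, array([ 11, 142, 194, 213, 226, 242, 256, 313, 327]))
top head 1 (array([0.46457029, 0.20092859]), np.int64(65), 113, array([ 38,  66, 162, 176, 194, 208, 224, 238, 252, 265, 279]))
top head -1 (array([0.47195453, 0.20802404]), np.int64(28), 71, array([ 32, 167, 217, 261, 302]))
```

```bash
python3 - <<'E'
from rim import *
s0=dict(s);t0=dict(t)
s0['img']=cv2.imread('pics/side0.png')[:,:,::-1].copy();t0['img']=cv2.imread('pics/top0.png')[:,:,::-1].copy()
for f,n in((s0,'side'),(t0,'top')):
    print(n,'rotor0',rim(f,(.504,-.2055),.054,.008,0)[:3])
    print(n,'head top edge',rim(f,(.469,.206),.044,.058,.058,-1)[:3])
    print(n,'head lower edge',rim(f,(.469,.206),.044,.048,.048,1)[:3])
    # spigot dark blob centroid
    u,v=proj(f,(.4695,.206,.078)); print('spigot px',u,v)
    g=cv2.cvtColor(f['img'],cv2.COLOR_RGB2GRAY)
    u,v=int(round(u)),int(round(v)); print(g[v-7:v+9,u-7:u+8])
E
```

```text
side rotor0 (array([ 0.50626751, -0.20289482]), np.int64(114), 139)
side head top edge (array([0.47052337, 0.20895402]), np.int64(82), 97)
side head lower edge (array([0.46846801, 0.21309636]), np.int64(62), 127)
spigot px 334.09293454177674 298.9260358517462
[[242 246 251 252 251 251 251 251 250 250 249 250 250 251 250]
 [241 235 245 254 252 250 251 251 251 249 249 250 249 250 250]
 [210 195 207 248 253 251 251 251 250 249 249 249 250 250 251]
 [128 124 174 247 253 251 251 251 251 250 249 249 250 251 251]
 [126 114 184 249 254 251 251 252 252 251 250 249 249 250 253]
 [126 127 224 255 255 250 246 248 251 252 251 250 250 251 253]
 [174 156 240 255 245 240 239 238 239 247 253 252 251 251 254]
 [239 185 176 174 173 207 239 243 210 160 223 253 252 251 254]
 [212 194 160 147 153 171 186 186 153 122 166 241 252 251 253]
 [255 247 187 138 146 160 171 166 147 130 169 242 254 251 252]
 [253 255 246 163 140 156 170 156 150 129 159 239 253 251 251]
 [252 255 246 159 135 152 160 150 142 128 151 226 250 250 251]
 [252 255 244 155 138 150 155 150 142 123 151 224 243 247 250]
 [252 255 245 153 143
[... 736 characters left out ...]
2 177]
 [181 181 181 181 179 163 135 123 129 136 156 182 182 182 181]
 [173 181 181 181 175 127 118 147 142 120 123 158 174 181 181]
 [167 174 182 179 154 106 134 160 153 124 112 120 154 170 173]
 [167 166 158 156 138 106 115 144 142 117 105 106 147 167 170]
 [167 171 140 140 136 105  89 109 109  99  95 116 162 167 170]
 [175 175 141 141 141 130 110  89  80  86 118 140 167 167 169]
 [180 176 143 143 144 142 137 128 129 148 154 160 165 166 175]
 [182 180 168 142 142 141 147 169 170 175 173 164 166 175 180]
 [181 181 179 169 169 168 171 180 179 180 180 176 177 181 181]
 [180 181 181 181 180 181 181 181 181 181 181 182 181 181 178]
 [181 181 181 182 181 181 181 182 181 182 181 181 178 158 155]]
```

```bash
python3 -m inch '1 0 0 0 0 0 0;1 0 0 0 0 0 0;1 0 0 0 0 0 0';python3 g.py .4688 .2055 .14 .35; python3 - <<'E'
from h import *
grab('side');print(arm.get_state()['eef_pos'])
grab('top');print(arm.get_state()['eef_pos'])
from rim import *
s=load('side');t=load('top')
for z in(.137,.138,.139):print(rim(s,(.4715,.205),.054,z+.008,z)[:3],rim(t,(.469,.203),.054,z+.008,z,1,None,.005)[:3])
E
```

```text
t: 7.75
eef_pos: [0.4696, 0.2047, 0.1799]
ee_rot: [-3.142, -0.0, 0.348]
force: [0.4, 0.8, -2.9]
width: 0.0215
shift [-0.0017 -0.0036  0.1328] turn [-0.0001 -0.0001 -0.0016] t 7.75 pos [0.4696 0.2047 0.1799] rot [-3.1415e+00 -1.0000e-04  3.4830e-01] F [ 0.37  0.78 -2.92] M [-0.045 -0.089  0.032] w 0.0215
[0.46961902 0.20476921 0.17985184]
[0.46959173 0.20485154 0.17982475]
(array([0.47258091, 0.2050096 ]), np.int64(117), 126) (array([0.46895476, 0.19990194]), np.int64(41), 89)
(array([0.47248461, 0.20599409]), np.int64(116), 126) (array([0.46846437, 0.19913386]), np.int64(46), 89)
(array([0.47240742, 0.2069119 ]), np.int64(109), 126) (array([0.4682874 , 0.19904126]), np.int64(50), 89)
```

```bash
python3 g.py .4676 .2050 .130 .35
```

```text
shift [-0.0061 -0.0027  0.1661] turn [-0.     -0.0001 -0.0013] t 7.85 pos [0.4696 0.2049 0.1798] rot [-3.1416e+00 -1.0000e-04  3.4860e-01] F [-0.27 -1.16 -3.89] M [-0.066 -0.027  0.024] w 0.0218
```

```bash
python3 -m inch '1 -0.006 -0.003 0.08 0 0 0;1 -0.006 -0.003 0.14 0 0 0;1 -0.006 -0.003 0.164 0 0 0;1 -0.006 -0.003 0.164 0 0 0;1 -0.006 -0.003 0.164 0 0 0;1 -0.006 -0.003 0.164 0 0 0'; python3 - <<'E'
from h import *
grab('side','lo_s.png');grab('top','lo_t.png');st=arm.get_state();print(st['eef_pos'],st['ee_rot'],st['force'])
from rim import *
s=load('side');t=load('top');z=st['eef_pos'][2]-.0417
for dz in(-.001,0,.001):print(rim(s,(.4705,.207),.054,z+.008+dz,z+dz),rim(t,(.469,.205),.054,z+.008+dz,z+dz,1,None,.005)[:3])
# depth of plate top
for f,n in((s,'side'),(t,'top')):
    P=np.array([atd(f,*proj(f,(.4687+r*np.cos(a),.205+r*np.sin(a),z+.008))) for r in(.035,.05) for a in np.arange(0,6.28,.1)])
    k=abs(P[:,2]-z-.008)<.008; print(n,k.sum(),np.median(P[k,2]))
i=t['img'][200:320,180:340,::-1];cv2.imwrite('pics/lot.png',cv2.resize(i,(800,600),interpolation=cv2.INTER_CUBIC))
i=s['img'][230:350,260:420,::-1];cv2.imwrite('pics/los.png',cv2.resize(i,(800,600),interpolation=cv2.INTER_CUBIC))
E
```

```text
t: 8.45
eef_pos: [0.4682, 0.2056, 0.1315]
ee_rot: [-3.141, -0.002, 0.349]
force: [1.0, 0.2, -2.9]
width: 0.0217
[0.46802296 0.20550923 0.131392  ] [-3.14105647e+00 -1.44464145e-03  3.48740773e-01] [ 1.02249405  0.23678082 -4.0261062 ]
(array([0.47116333, 0.20665062]), np.int64(109), 124, array([  0,  18,  32,  50,  68,  82,  96, 110, 123, 137, 155, 169, 183,
       197, 261, 318, 332, 346, 359])) (array([0.46993257, 0.20463098]), np.int64(80), 109)
(array([0.4711136 , 0.20750854]), np.int64(106), 124, array([  0,  18,  32,  50,  68,  82,  96, 110, 123, 137, 158, 174, 187,
       201, 309, 325, 339, 352])) (array([0.46976968, 0.20468813]), np.int64(78), 109)
(array([0.47097852, 0.20835723]), np.int64(104), 124, array([  0,  18,  32,  50,  68,  82,  98, 112, 126, 139, 158, 176, 190,
       206, 313, 330, 343, 357])) (array([0.46983575, 0.2044439 ]), np.int64(78), 107)
side 85 0.09698765183728819
top 37 0.0969570830436901
```

View pics/los.png

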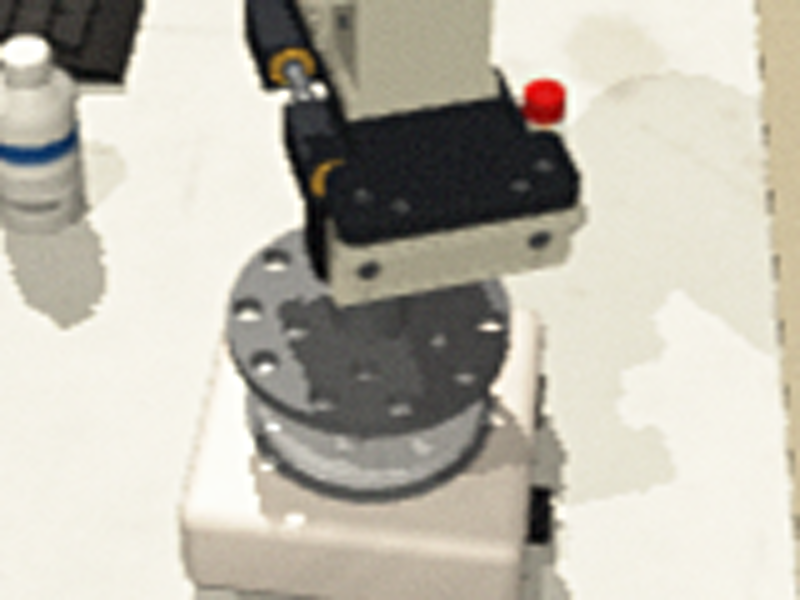

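View pics/lot.png

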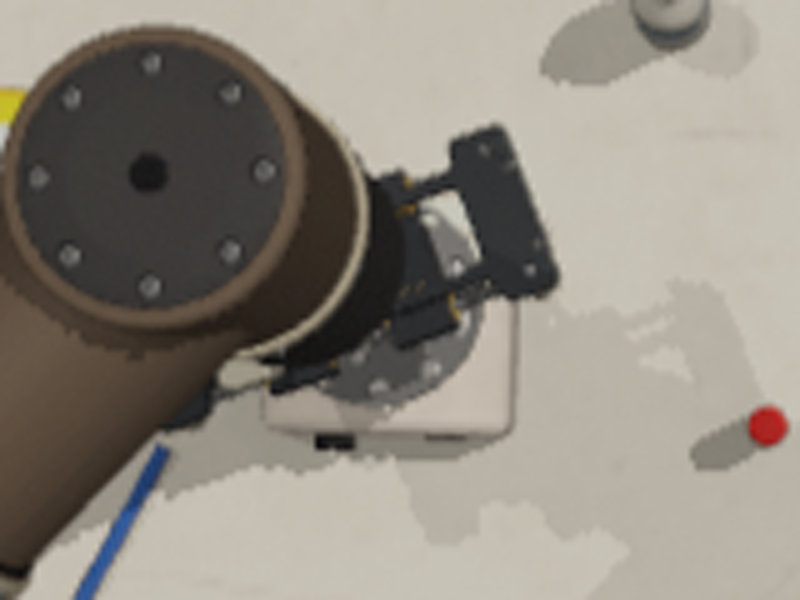

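The side view puts the rotor 0.6 and 1.5 mm from the head axis, the top view 1.1 and 0.5 mm. I'll shift by the average of the two and lower 10 mm to feel for the spigot.

```bash
python3 g.py .4672 .2062 .1215 .35
```

```text
shift [-0.0018 -0.0031  0.033 ] turn [-0.0005 -0.0014 -0.0012] t 8.55 pos [0.468  0.2055 0.1314] rot [-3.1411e+00 -1.4000e-03  3.4870e-01] F [ 1.02  0.24 -4.03] M [-0.079 -0.073 -0.039] w 0.0218
```

```bash
python3 -m inch '1 -0.002 -0.003 0.01 0 0 0;1 -0.002 -0.003 0.02 0 0 0;1 -0.002 -0.003 0.033 0 0 0;1 -0.002 -0.003 0.033 0 0 0;1 -0.002 -0.003 0.033 0 0 0;1 -0.002 -0.003 0.033 0 0 0'; python3 g.py .4672 .2062 .116 .35
```

```text
t: 9.15
eef_pos: [0.4668, 0.2058, 0.1207]
ee_rot: [3.142, -0.0, 0.349]
force: [0.4, -0.1, -3.5]
width: 0.0216
shift [ 0.0018 -0.0008  0.0157] turn [ 0.0001 -0.0001 -0.0012] t 9.15 pos [0.4668 0.2058 0.1207] rot [ 3.1415e+00 -1.0000e-04  3.4870e-01] F [ 0.45 -0.07 -3.55] M [-0.037 -0.005  0.01 ] w 0.0216
```

```bash
python3 -m inch '1 0 0 0.003 0 0 0;1 0 0 0.006 0 0 0;1 0 0 0.01 0 0 0;1 0 0 0.01 0 0 0;1 0 0 0.01 0 0 0'; python3 g.py .4672 .2062 .1115 .35;python3 -m inch '1 0 0 0.003 0 0 0;1 0 0 0.006 0 0 0;1 0 0 0.01 0 0 0;1 0 0 0.01 0 0 0;1 0 0 0.01 0 0 0'; python3 g.py .4672 .2062 .1115 .35
```

```text
t: 9.65
eef_pos: [0.4667, 0.2058, 0.1176]
ee_rot: [3.142, 0.0, 0.349]
force: [-0.5, 0.0, -2.8]
width: 0.0215
shift [ 0.0021 -0.0008  0.0204] turn [ 0.      0.0001 -0.0013] t 9.65 pos [0.4667 0.2058 0.1176] rot [3.1416e+00 1.0000e-04 3.4870e-01] F [-0.47  0.03 -2.84] M [-0.025  0.041  0.034] w 0.0215
t: 10.15
eef_pos: [0.4667, 0.2057, 0.1146]
ee_rot: [3.142, 0.0, 0.349]
force: [-0.5, -0.7, -2.7]
width: 0.0219
shift [ 0.0022 -0.0008  0.0104] turn [ 0.0001  0.0001 -0.0013] t 10.15 pos [0.4667 0.2057 0.1146] rot [3.1415e+00 1.0000e-04 3.4870e-01] F [-0.5  -0.69 -2.73] M [-0.06  -0.029 -0.023] w 0.0219
```

The bore is on the spigot with no side force. I'll go down to the stud ends, which I expect at TCP z ≈ 0.1117.

```bash
python3 -m inch '1 0 0 0.004 0 0 0;1 0 0 0.008 0 0 0;1 0 0 0.01 0 0 0;1 0 0 0.01 0 0 0;1 0 0 0.01 0 0 0'; python3 g.py .4672 .2062 .1115 .35;python3 -m inch '1 0 0 0.002 0 0 0;1 0 0 0.004 0 0 0;1 0 0 0.004 0 0 0;1 0 0 0.004 0 0 0'; python3 g.py .4672 .2062 .1115 .35
```

```text
t: 10.65
eef_pos: [0.4667, 0.2058, 0.1117]
ee_rot: [-3.142, -0.0, 0.349]
force: [0.5, 0.2, -2.4]
width: 0.0218
shift [ 0.0021 -0.0007  0.0006] turn [-0.     -0.     -0.0013] t 10.65 pos [0.4667 0.2058 0.1117] rot [-3.1416 -0.      0.3487] F [ 0.47  0.18 -2.44] M [-0.126  0.088  0.009] w 0.0218
t: 11.05
eef_pos: [0.4668, 0.2058, 0.1108]
ee_rot: [3.142, -0.0, 0.349]
force: [-3.2, -0.9, 5.3]
width: 0.0218
shift [ 0.0016 -0.0008 -0.0024] turn [ 0.     -0.0004 -0.0012] t 11.05 pos [0.4668 0.2058 0.1108] rot [ 3.1416e+00 -4.0000e-04  3.4880e-01] F [-3.23 -0.94  5.3 ] M [-0.423  0.785  0.049] w 0.0218
```

Stud contact came exactly at the expected height, with about 8 N of push. Now I'll turn towards 11.8° (0.206 rad) under this light load.

```bash
python3 -m inch '1 0 0 0 0 0 0.02;1 0 0 0 0 0 0.04;1 0 0 0 0 0 0.06;1 0 0 0 0 0 0.08;1 0 0 0 0 0 0.08'; python3 g.py .4672 .2062 .1115 .206;
```

```text
t: 11.55
eef_pos: [0.4669, 0.2061, 0.1102]
ee_rot: [-3.141, -0.001, 0.263]
force: [1.9, 0.7, -2.4]
width: 0.0217
shift [ 0.001  -0.     -0.0044] turn [-0.0006 -0.0006  0.0549] t 11.55 pos [0.4669 0.2061 0.1102] rot [-3.141e+00 -6.000e-04  2.635e-01] F [ 1.9   0.74 -2.4 ] M [ 0.427 -0.734 -0.099] w 0.0217
```

The push has vanished (Fz is back to −2.4 N), so the holes have reached the studs. I'll finish the turn and lower gently.

```bash
python3 -m inch '1 0 0 0 0 0 0.02;1 0 0 0 0 0 0.04;1 0 0 0.004 0 0 0.05;1 0 0 0.008 0 0 0.05;1 0 0 0.008 0 0 0.05'; python3 g.py .4672 .2062 .1 .206;
```

```text
t: 12.05
eef_pos: [0.4665, 0.2056, 0.1077]
ee_rot: [3.141, 0.001, 0.213]
force: [0.8, 1.0, -3.4]
width: 0.0216
shift [ 0.0027 -0.0014  0.0257] turn [0.0002 0.0005 0.0063] t 12.05 pos [0.4665 0.2056 0.1077] rot [3.1414e+00 5.0000e-04 2.1250e-01] F [ 0.85  1.03 -3.41] M [ 0.253 -0.341  0.044] w 0.0216
```

```bash
python3 -m inch '1 0 0 0.004 0 0 0;1 0 0 0.008 0 0 0;1 0 0 0.012 0 0 0;1 0 0 0.012 0 0 0'; python3 g.py .4672 .2062 .1 .206;python3 -m inch '1 0 0 0.004 0 0 0;1 0 0 0.008 0 0 0;1 0 0 0.012 0 0 0;1 0 0 0.012 0 0 0'; python3 g.py .4672 .2062 .0997 .206
```

```text
t: 12.45
eef_pos: [0.4666, 0.2057, 0.1042]
ee_rot: [3.141, 0.0, 0.212]
force: [-0.8, 1.0, -3.3]
width: 0.0217
shift [ 0.0025 -0.0013  0.0141] turn [0.0002 0.0004 0.0062] t 12.45 pos [0.4666 0.2057 0.1042] rot [3.1414e+00 4.0000e-04 2.1250e-01] F [-0.79  1.01 -3.25] M [ 0.068 -0.133 -0.03 ] w 0.0217
t: 12.85
eef_pos: [0.4666, 0.2057, 0.1007]
ee_rot: [3.141, 0.0, 0.213]
force: [0.6, -0.2, -3.6]
width: 0.0217
shift [ 0.0023 -0.0013  0.0032] turn [0.0002 0.0003 0.0062] t 12.85 pos [0.4666 0.2057 0.1007] rot [3.1414e+00 3.0000e-04 2.1250e-01] F [ 0.57 -0.19 -3.65] M [-0.005 -0.052  0.016] w 0.0217
```

```bash
python3 -m inch '1 0 0 0.002 0 0 0;1 0 0 0.004 0 0 0;1 0 0 0.005 0 0 0;1 0 0 0.005 0 0 0'; python3 g.py .4672 .2062 .0997 .206
```

```text
t: 13.25
eef_pos: [0.4667, 0.2057, 0.0996]
ee_rot: [3.142, -0.0, 0.213]
force: [-2.4, -1.2, 1.3]
width: 0.022
shift [ 0.002  -0.0011 -0.0002] turn [ 0.     -0.0001  0.0064] t 13.25 pos [0.4667 0.2057 0.0996] rot [ 3.1415e+00 -1.0000e-04  2.1270e-01] F [-2.35 -1.24  1.29] M [-0.255  0.648  0.015] w 0.022
```

It is seated at the expected height (TCP 0.0996) with a light push. Releasing.

```bash
python3 -m inch '0.6 0 0 0 0 0 0;0.4 0 0 0 0 0 0;0.4 0 0 0 0 0 0;0.3 0 0 0 0 0 0;0.3 0 0 0 0 0 0;0.3 0 0 0 0 0 0;0.3 0 0 0 0 0 0'; python3 g.py .4672 .2062 .0997 .206
```

```text
t: 13.95
eef_pos: [0.4667, 0.2058, 0.0994]
ee_rot: [-3.142, -0.0, 0.213]
force: [0.4, -0.0, -1.5]
width: 0.0608
shift [ 0.0019 -0.001  -0.0012] turn [-0.     -0.      0.0062] t 13.95 pos [0.4667 0.2058 0.0994] rot [-3.1416 -0.      0.2125] F [ 0.38 -0.01 -1.49] M [-0.018  0.002  0.035] w 0.0608
```

```bash
python3 -m inch '0.3 0 0 -0.05 0 0 0;0.3 0 0 -0.15 0 0 0;0.3 0 0 -0.3 0 0 0;0.3 0 0 -0.45 0 0 0;0.3 0 0 -0.45 0 0 0;0.3 0 0 -0.45 0 0 0;0.3 0 0 -0.45 0 0 0'; python3 g.py .4672 -.1 .236 .206
python3 -m inch '0.3 0 0.4 0 0 0 0;0.3 0 0.9 0 0 0 0;0.3 0 0.9 0 0 0 0;0.3 0 0.9 0 0 0 0;0.3 0 0.9 0 0 0 0;0.3 0 0.9 0 0 0 0;0.3 0 0.9 0 0 0 0;0.3 0 0.9 0 0 0 0;0.3 0 0.9 0 0 0 0'
python3 - <<'E'
from h import *
grab('side','end_s.png');grab('top','end_t.png')
from rim import *
s=load('side');t=load('top')
print('side',rim(s,(.4705,.209),.054,.066,.058)[:3],'(head was .4705 .2090)');print('top',rim(t,(.469,.205),.054,.066,.058)[:3],'(head .4687 .2052)')
for f,n in((s,'side'),(t,'top')):
    P=np.array([atd(f,*proj(f,(.4687+r*np.cos(a),.2052+r*np.sin(a),.066))) for r in(.04,.048) for a in np.arange(0,6.28,.05)])
    k=abs(P[:,2]-.066)<.02; A=np.c_[P[k,:2]-[.4687,.2052],np.ones(k.sum())]; w=np.ones(len(A),bool)
    for _ in range(4):
        q=np.linalg.lstsq(A[w],P[k,2][w],rcond=None)[0]; e=P[k,2]-A@q; w=abs(e)<.003
    print(n,k.sum(),w.sum(),'plate top z',q[2],'tilt',q[:2])
a=t['img'][200:320,200:320,::-1];b=s['img'][250:370,275:395,::-1]
cv2.imwrite('pics/end.png',np.hstack([cv2.resize(x,(400,400),interpolation=cv2.INTER_CUBIC) for x in(a,b)]))
E
```

```text
t: 14.65
eef_pos: [0.4661, 0.2054, 0.2335]
ee_rot: [3.141, 0.001, 0.212]
force: [0.6, -0.2, 0.1]
width: 0.0612
shift [-0.211   0.9958 -0.0076] turn [0.0004 0.0013 0.0061] t 14.65 pos [0.4661 0.2054 0.2335] rot [3.1412e+00 1.4000e-03 2.1240e-01] F [ 0.56 -0.2   0.09] M [-0.066  0.016  0.014] w 0.0612
t: 15.55
eef_pos: [0.5232, -0.0576, 0.2336]
ee_rot: [-3.141, 0.001, 0.213]
force: [-0.2, -0.3, 0.0]
width: 0.0614
side (array([0.46925673, 0.20909272]), np.int64(110), 146) (head was .4705 .2090)Traceback (most recent call last):
  File "<stdin>", line 5, in <module>
  File "rim.py", line 18, in rim
    res=least_squares(lambda q:np.hypot(*(P-q).T)-r0,c,loss='cauchy',f_scale=.0007); c=res.x
    return func(*args, **kwargs)
    vector_fun = VectorFunction(
        fun_wrapped,
    ...<6 lines>...
        workers=workers
    )
    self._update_fun()
    ~~~~~~~~~~~~~~~~^^
    self.f = self.fun_wrapped(xp_copy(self.x))
             ~~~~~~~~~~~~~~~~^^^^^^^^^^^^^^^^^
    return np.atleast_1d(self.fun(x))
                         ~~~~~~~~^^^
    return self.f(x, *self.args, **self.kwargs)
           ~~~~~~^^^^^^^^^^^^^^^^^^^^^^^^^^^^^^
  File "rim.py", line 18, in <lambda>
    res=least_squares(lambda q:np.hypot(*(P-q).T)-r0,c,loss='cauchy',f_scale=.0007); c=res.x
                                          ~^~
ValueError: operands could not be broadcast together with shapes (0,) (2,)
```

View pics/end_s.png

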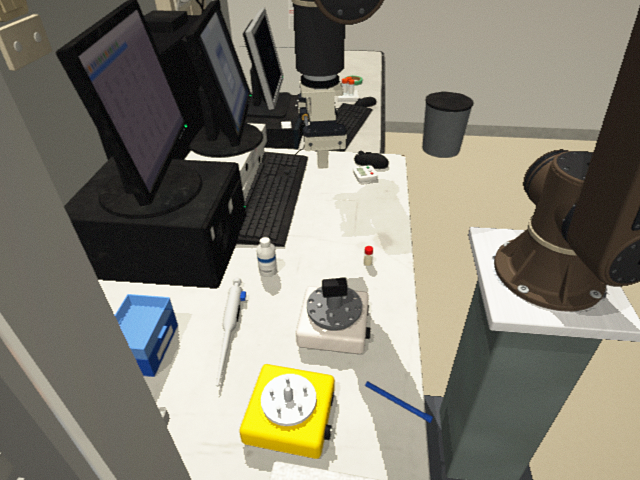

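The side view shows the rotor flat on the mixer at ~(335,305), with the vial, bottle and timer unmoved. The arm hides the top view. I'll check the height and tilt from the side depth image.

```bash
python3 - <<'E'
from h import *
s=load('side')
P=np.array([atd(s,*proj(s,(.47+r*np.cos(a),.209+r*np.sin(a),.066))) for r in(.02,.03,.036,.049) for a in np.arange(0,6.28,.04)])
P=P[abs(P[:,2]-.066)<.006]; A=np.c_[P[:,:2]-[.47,.207],np.ones(len(P))]; w=np.ones(len(A),bool)
for _ in range(5):
    q=np.linalg.lstsq(A[w],P[w,2],rcond=None)[0]; w=abs(P[:,2]-A@q)<.002
print(len(P),w.sum(),'plate top z',q[2],'tilt',q[:2])
cv2.imwrite('pics/end2.png',cv2.resize(s['img'][255:355,283:383,::-1],(600,600),interpolation=cv2.INTER_CUBIC))
st=arm.get_state();print(st['t'],st['force'],abs(st['qd']).max())
E
```

```text
465 406 plate top z 0.06518326148133861 tilt [-0.00212493  0.00913317]
15.65 [-0.6938424   0.70561842 -0.26340691] 0.0050039470030196495
```

View pics/end2.png

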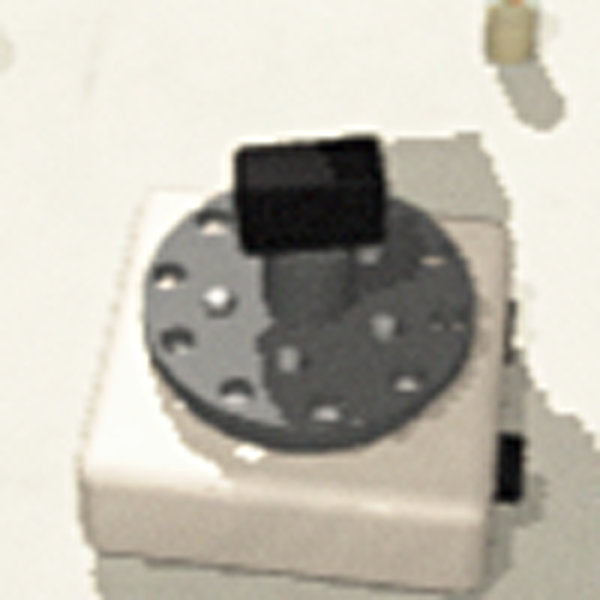

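The studs show through the holes at crop ~(217,297), (385,325) and (288,357). The plate top is at z = 0.0652 m (0.066 expected for fully home) and the tilt is below 0.01 rad. Handing in.

```bash
python3 -c "
from station import arm
print(arm.job_done())"
```

```text
the job is handed in; nothing more can be done
None
```

The rotor is on the mixer, fully home and let go, and I've handed the job in; no verdict was reported. I gripped it by the handle (21.9 mm wide between the jaws) and lowered it over the spigot onto the stud ends with about 8 N. I then turned it about 8° to the stud angle seen in both cameras (11.8° mod 72). The push vanished at about 5° of that turn. From there it slid down freely to the seat, with about 4–5 N at the bottom. I opened the fingers and backed the arm away, at about 15.7 s of the 64 s allowed.

**Last checks:**
- **Height and level:** the plate top reads 65.2 mm against 66 mm for fully home, and the tilt is about 0.01 rad. Studs are visible in the holes.
- **Centre:** the side view puts the rotor about 1.3 mm in x and 0.1 mm in y from the head axis, about the bore clearance and camera error.
- **Bystanders:** the vial, bottle and timer look unmoved in the side view; I did not measure them.

**Checks that failed or disagreed:**
- The final top-view rim fit failed, because the arm hid the rotor there.
- The two cameras disagreed by about 4 mm in y and 1–2 mm in x. I allowed for this by comparing rotor and head within each view.

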